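Set the snap stud of a gift tray in the hand press

ROBOT

A 6-joint arm with a two-finger parallel gripper is mounted at the origin on the work surface. World frame = base frame: x ahead of the robot, y to its left, z up, the work surface at z = 0. Lengths are in m, angles in rad, forces in N, time in s.
With the tool pointing down it reaches from about 0.35 to 0.775 m from the base axis. Payload 5.5 kg.
Tool frame: the origin (TCP) lies midway between the tips of the shut fingers; the grasp point (between the pads) lies 19 mm behind it; z points along the fingers, y is the line along which they close (so a half turn about z gives the same grasp; the last joint's range is limited). The gripper opens to 85 mm and grips with 20 to 120 N. Pads are 22 mm wide; open, the fingers measure 114 mm over their backs; the gripper's body (76 mm by 85 mm) begins 54 mm behind the grasp point. The pads swing forward as they close: fully open they stand 13 mm farther back than shut.
Start: joints at [-1.323, 0.313, 0.046, 1.304, 0, 1.431], TCP at [0.217, -0.532, 0.231] pointing down, gripper open.
Joint ranges: [-2.76, 2.76], [-0.86, 1.69], [-1.03, 1.26], [-2.2, 2.34], [-1.47, 1.5], [-3.14, 3.14]. Speed limits (rad/s): [2.57, 2.57, 3.14, 3.14, 3.14, 3.14].

INTERFACE

Orientations are given as a unit quaternion [w, x, y, z].
In Python, from workcell import env gives the robot as it stands.
- The arm moves only by the tool move_arm, never from a script. Its argument "targets" is a list of rows, each a list of 3 entries, a list of its own where there are three numbers: the shift along the tool's x, y, z in mm, then the turn, a rotation vector about the tool's x, y, z in units of 10 degrees (1.0 is 10 degrees), then the closure, from -1 (fully open) to 1 (shut). In form: [[[dx, dy, dz], [ax, ay, az], gripper], ...]. A call has 1 to 5 rows; each row is the pose to reach, as a shift and turn from the pose commanded when the call began, along the tool's axes at that moment; what a row does not reach only later rows make up. A row lasts 1/8 s, in which the tool goes at most 62.5 mm and 10.7 degrees, less where a joint would pass 70% of its speed; a pose out of reach is approached as far as the arm can. A call with a gripper value outside its range is refused whole. The fingers move at their own pace and stop on an object; "squeeze" is the grip in N (left out, the last holds). Time passes only in rows, so rows that repeat a pose let the fingers close. It gives the time, the measured TCP pose, the force, the opening and the grip force at its end, in the units of the state.
- env.get_state(): the state, without advancing time (a new reading comes with each control period).
- env.read_camera(name): name is "scene" or "top"; returns a dict with "pixels" (384x512x3 uint8, red, green, blue), "fovy" (degrees; the focal length in pixels is half the picture's height over the tangent of half this angle, whatever the lens; pixels are square), "cx", "cy" (the principal point, pixels), "extrinsics" (4x4, takes a point from world to camera coordinates). Camera axes: x right, y up, looking along -z (the intrinsics and any distortion apply to the point x, -y, -z); pixel columns grow to the right and rows downward; lengths in m; the calibration is good to about 2 mm. A picture is of the moment at which its call begins. There is no depth.
- env.hand_in(): hands the job in; it is judged then, once.
Trained networks look in a picture, given as the dict that the camera call returned (one of the last four; its "shot" number tells which), for a name from the list of things; names that differ only in an ending like _2 or _b are one class to them, and where a whole thing is asked for, a point or a joint stands for the part that bears it (a point fixed in the world has none). Each returns a list of dicts, best first, with "confidence" (0 to 1); they miss things now and then, are a little off and sometimes report something else, mostly with a low value. They report only what shows in the picture. A call takes as long as a camera call. They do not tell look-alikes from the thing itself.
- env.spot_in(thing, picture): "centre" ([x, y, z] in m, in world coordinates, good to about 4 mm: the middle of the surface that is visible of it).
- env.regions_of(thing, picture): "mask" (384x512 bool, what is visible of it).
- env.landmark_of(thing, picture): "centre" ([x, y, z] in m, in world coordinates, good to about 4 mm: a listed point, or the origin of a listed thing).
The state is a dict: "clock": time; "joint_pos": joint angles; "qvel": joint speeds; "tau": joint torques, N m; "tcp_pos": TCP position; "orientation": TCP orientation; "wrist_force": force on the tool from outside, world axes, zero at the start; "ft_torque": the same for the moment, N m; "finger_gap": finger opening in m; "grip_force": force on a finger pad.
Only numpy, scipy, OpenCV 4.12 (cv2) and the standard library are available. Lean on these libraries where they do the work, as an engineer would, in place of code of your own. Each camera call takes 0.05 s, during which the arm holds its last target. There are 200 camera calls.

TASK

Slide the slim red tray with the raised metal stud, stud end first, between the guides of the small hand press until it is fully home against the end stop. Push the black plunger head of the press right down to its stop so that the stud is set flush, and let the head spring back up. Then draw the tray back out, completely clear of the guides, and leave it standing flat on the table; keep the tray upright all the time and do not disturb the other things.

Things in the scene. Friction and masses are not known exactly. Their poses are not given: they have to be found in the camera images.
- press: Grey C-shaped hand press fixed to the table; place and yaw vary. Origin at table level right under the plunger axis; +x is the way the tray goes in, z up. In its frame: overhanging arm 50 mm wide, x = -30 to +125 mm, underside 92 mm and top 125 mm high; column x = 65 to 125 mm. With the tray home (it slides on the table itself) the tray's origin is at x = -45 mm, y = 0.
- mouth (a point): Middle of the entry to the press's guides, at table level, x = -97 mm in the press frame. Two steel rails 25 mm high: 105 mm apart here, narrowing to 68 mm at x = -60 mm (inner faces y = +-34 mm), then straight to the end stop. Their outer edges are at y = +-44 mm, +-63 mm at the mouth.
- end_stop (a point): Foot of the end stop's face, at table level, x = +35 mm, y = 0 in the press frame. The stop is a steel bar 30 mm high; the tray's stud end rests against it when home.
- head_top (a point): Centre of the top of the plunger's black palm head (disc, 48 mm diameter, 14 mm thick); 167 mm above the table when up, 139 mm at the stop, where the head's underside meets the press arm. It moves straight down.
- plunger (a joint): Plunger travel in m: 0 = fully up, 0.028 = down at its stop. A spring returns it: about 4 N to start it, 11 N near the stop, plus about 5 N from the stud over the last 6 mm (16 N in all). Its steel foot (20 mm diameter) is 73.5 mm above the table when up, 45.5 mm at the stop.
- tray: Slim red open tray, loose, 160 (x) by 64 (y) by 45 mm high, 0.2 to 0.33 kg. Origin at the centre of its underside. x = +20 to +80 mm is a closed block with the stud; the rest is an open compartment, walls 6 mm, floor 5 mm. Gripped across its width at x = -65 mm, the fingers stay outside the guides even when it is home; it can also be pushed or hooked at its -x end wall.
- stud_seat (a point): Point on the tray's closed end, 35 mm from its +x end face, on its centre line, at the height of its top face (45 mm): the middle of the stud.
- stud (a joint): How far the steel stud (18 mm diameter button) has been pressed into the tray, in m: 0 = standing 6 mm proud, 0.006 = flush. It stays where it is pushed (about 5 N); a full stroke of the press leaves it about 0.5 mm proud, which counts as flush.
- big_tray: Bystander: loose plain red open tray without a stud, 170 x 100 x 50 mm. Origin at the centre of its underside.
- tape_roll: Bystander: brown cardboard ring lying flat, 90 mm diameter, 24 mm high. Origin at the centre of its underside.
- stud_dish: Bystander: white bowl, 84 mm diameter, 30 mm high. Origin at the centre of its underside.
- brush: Bystander: glue brush lying flat along its x, 160 mm long, 42 mm wide, 20 mm high. Origin at its underside.
- gift_box_1: Bystander: closed red gift box standing on end, 110 x 80 x 150 mm high. Origin at the centre of its underside.
- gift_box_2: Bystander: another closed red gift box of the same size. Origin at the centre of its underside.
- glue_bottle: Bystander: white bottle with black cap, 56 mm diameter, 130 mm high. Origin at the centre of its underside.
Mind the look-alikes: they are no part of the job. Leave any green or purple look-alike of the tray alone.

How it is judged:
On the way, in this order (a step that is already met when the one before it is completed fails the run):
1. the tray is home against the end stop, its stud still raised and within 5 mm of the plunger axis, the plunger still up (horizontal distance between stud_seat and press below 0.005 m and height (world z) of tray below 0.004 m and value of joint stud below 0.002 m and value of joint plunger below 0.004 m), for 0.2 s.
2. the plunger is down at its stop (within 2.5 mm) with the tray home, and the stud is flush (within 1.5 mm) (horizontal distance between stud_seat and press below 0.006 m and value of joint plunger above 0.0255 m and value of joint stud above 0.0045 m), for 0.1 s.
At the end, for the whole second after the job is handed in: Stud flush (pressed in by over 4.5 of its 6 mm), plunger back up (within 3 mm), tray at rest flat on the table and drawn clear of the guides: its origin over 175 mm before the plunger axis, so that its stud end is at the mouth of the guides or farther out (value of joint plunger below 0.003 m and value of joint stud above 0.0045 m and x of tray in the frame of press below -0.175 m and height (world z) of tray below 0.004 m and angle between tray's own z axis and vertical below 0.06 rad and linear speed of tray below 0.02 m/s); the robot touches nothing.
It fails at once if the tray is tipped by more than 30 degrees (angle between tray's own z axis and vertical above 0.52 rad).
It fails at once if another thing is shoved or knocked more than 30 mm from its place (distance of any of big_tray, tape_roll, stud_dish, brush, gift_box_1, gift_box_2, glue_bottle from where it was at the start of the episode above 0.03 m).
It also fails if it takes over 62 s, if anything falls off the work surface, if the arm or the gripper's body presses on something with over 40 N, if the wrist force passes 120 N, or if a joint passes its speed limit or range.

## Working session

There is one attempt and no reset: what is moved stays moved. The work goes in short steps, Python scripts to look and compute and a tool call to move; the robot and the scene stay as the last step left them, time stands still between calls to the robot, and variables do not carry over. Pictures are saved under pics/ and viewed, at most 10 in all, crops included, and the job is handed in when it is done.

Besides the shell and the picture viewer there is one more tool, called after "Emit:" as name(argument=value, ...) on one line, values as JSON. move_arm: Moves the arm, as the interface text tells. Its arguments: {"type":"object","properties":{"targets":{"type":"array","items":{"type":"array"}},"squeeze":{"type":"number"}},"required":["targets"]}

```bash
mkdir -p pics; cat > h.py <<'E'
from workcell import env
import numpy as np, cv2
def px(p,P):
    E=np.array(P["extrinsics"]);c=E[:3,:3]@np.array(p)+E[:3,3]
    f=P["pixels"].shape[0]/2/np.tan(np.radians(P["fovy"])/2)
    return np.array([P["cx"]+f*c[0]/-c[2],P["cy"]-f*c[1]/-c[2]])
def ray(uv,P,z):
    E=np.array(P["extrinsics"]);R=E[:3,:3];o=-R.T@E[:3,3]
    f=P["pixels"].shape[0]/2/np.tan(np.radians(P["fovy"])/2)
    d=R.T@np.array([(uv[0]-P["cx"])/f,-(uv[1]-P["cy"])/f,-1])
    return o+d*(z-o[2])/d[2]
def save(P,n): cv2.imwrite("pics/"+n,cv2.cvtColor(P["pixels"],cv2.COLOR_RGB2BGR))
E
python3 - <<'E'
from h import *
Ps={}
for n in("scene","top"):
    P=env.read_camera(n);Ps[n]=P;save(P,n+"0.png")
    print(n,P["fovy"],P["cx"],P["cy"],{k:v for k,v in P.items() if k not in("pixels","extrinsics")}.keys())
    for t in("press","mouth","end_stop","head_top","tray","stud_seat","big_tray","tape_roll","stud_dish","brush","gift_box_1","glue_bottle"):
        for r in env.landmark_of(t,P)[:4]:
            print(t,np.round(r["centre"],3),round(r["confidence"],2),np.round(px(r["centre"],P)))
print(env.get_state())
a=np.hstack([Ps[n]["pixels"] for n in Ps]);
E
python3 -c "
import cv2,numpy as np
a=[cv2.resize(cv2.imread(f'pics/{n}0.png'),(780,585)) for n in('scene','top')]
cv2.imwrite('pics/s1.png',a[0]);cv2.imwrite('pics/t1.png',a[1])"
```

```text
scene 54.31574704017964 257.145542600826 184.1966441167974 dict_keys(['fovy', 'cx', 'cy', 'shot'])
press [0.517 0.134 0.002] 0.72 [300. 207.]
mouth [0.505 0.039 0.001] 0.79 [275. 204.]
end_stop [ 0.522  0.168 -0.001] 0.69 [309. 208.]
head_top [0.518 0.132 0.166] 0.62 [303. 175.]
head_top [ 0.413  0.441 -0.005] 0.58 [374. 189.]
tray [ 0.214 -0.334  0.002] 0.91 [188. 155.]
tray [ 0.657 -0.338 -0.002] 0.67 [171. 237.]
tray [ 0.479 -0.106 -0.002] 0.59 [237. 200.]
stud_seat [ 0.616 -0.334  0.041] 0.74 [172. 220.]
stud_seat [ 0.197 -0.382  0.046] 0.68 [176. 145.]
stud_seat [ 0.476 -0.064  0.048] 0.59 [248. 190.]
big_tray [ 0.658 -0.121  0.002] 0.6 [231. 236.]
tape_roll [0.667 0.103 0.   ] 0.68 [294. 238.]
stud_dish [0.357 0.123 0.001] 0.66 [294. 178.]
stud_dish [ 0.411  0.438 -0.002] 0.29 [373. 188.]
brush [ 0.459 -0.339  0.004] 0.78 [178. 195.]
gift_box_1 [ 0.412  0.44  -0.006] 0.71 [374. 188.]
gift_box_1 [0.598 0.428 0.001] 0.58 [382. 223.]
glue_bottle [ 0.535 -0.451  0.001] 0.89 [146. 210.]
top 46.97515816844613 256.7185109082182 189.54396874055234 dict_keys(['fovy', 'cx', 'cy', 'shot']
[... 954 characters left out ...]
.]
{'clock': 1.3, 'joint_pos': array([-1.32259603e+00,  3.13167845e-01,  4.61484892e-02,  1.30358427e+00,
        3.77198537e-05,  1.43118951e+00]), 'qvel': array([-0.00011489,  0.00034316,  0.00016193,  0.00068409, -0.00194396,
        0.00118317]), 'tau': array([-1.33498092e-03, -4.80476010e+01,  2.98808420e+01,  5.76434286e-04,
       -3.97365511e-04,  6.18433219e-06]), 'tcp_pos': array([ 0.21745774, -0.53237308,  0.23136136]), 'orientation': array([9.51860948e-05, 9.81259528e-01, 1.92690760e-01, 2.40611413e-05]), 'wrist_force': array([-0.33070471,  1.40180705, -0.41852161]), 'ft_torque': array([ 0.02533553, -0.02579499, -0.03516817]), 'grip_force': 0.0, 'finger_gap': 0.08549412950508778}
```

View pics/s1.png

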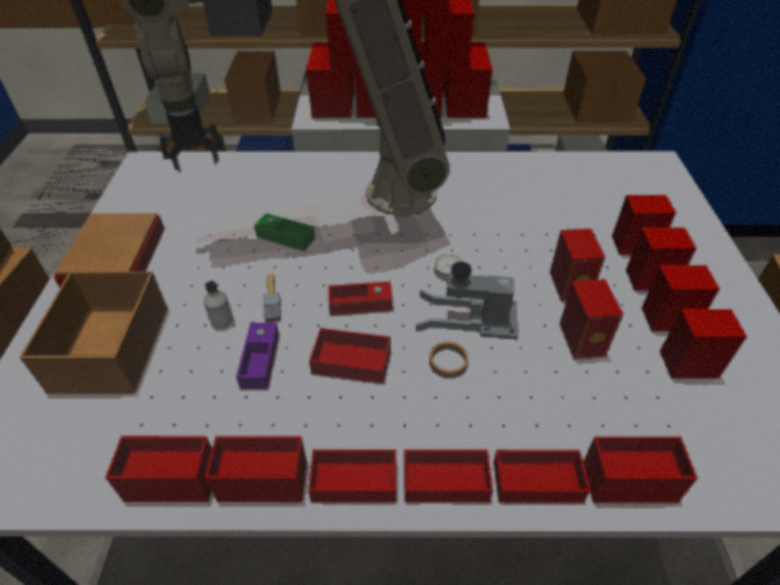

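View pics/t1.png

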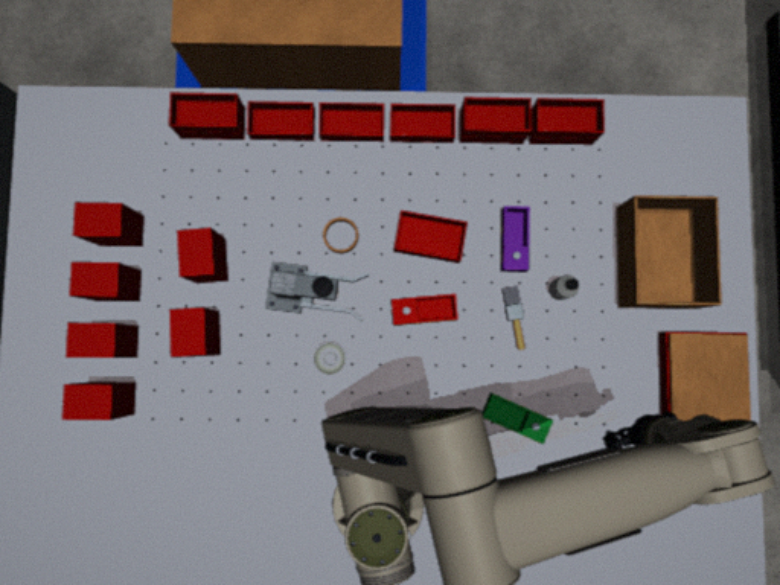

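```bash
cat >> h.py <<'E'
from scipy.optimize import minimize
def T(pose,pts):
    x,y,a=pose;c,s=np.cos(a),np.sin(a);p=np.atleast_2d(np.array(pts,float))
    return np.c_[x+c*p[:,0]-s*p[:,1],y+s*p[:,0]+c*p[:,1],p[:,2]]
def boxpts(x0,x1,y0,y1,z0,z1): return [[x,y,z] for x in(x0,x1) for y in(y0,y1) for z in(z0,z1)]
TR=boxpts(-.08,.08,-.032,.032,0,.045)
def sil(pose,parts,P,S=4):
    m=np.zeros((384*S,512*S),np.uint8)
    for q in parts:
        uv=np.array([px(p,P) for p in T(pose,q)])*S+S/2
        cv2.fillConvexPoly(m,cv2.convexHull(np.round(uv).astype(np.int32)),1)
    return cv2.resize(m.astype(np.float32),(512,384),interpolation=cv2.INTER_AREA)
def fit(pose0,parts,obs):
    def f(d):
        p=np.array(pose0)+np.array(d)*[.001,.001,.01]
        return sum(np.abs(sil(p,parts,P)-m).sum() for P,m in obs)
    r=minimize(f,[0,0,0],method="Nelder-Mead",options=dict(initial_simplex=[[0,0,0],[5,0,0],[0,5,0],[0,0,8]],xatol=.05,fatol=.1))
    return np.array(pose0)+r.x*[.001,.001,.01],r.fun
def redmask(P,c,r=45):
    h=cv2.cvtColor(P["pixels"],cv2.COLOR_RGB2HSV);p=P["pixels"].astype(int)
    m=((p[...,0]>2*p[...,1])&(p[...,0]>2*p[...,2])&(p[...,0]>50)).astype(np.uint8)
    m=cv2.morphologyEx(m,cv2.MORPH_CLOSE,np.ones((7,7),np.uint8))
    n,l=cv2.connectedComponents(m);u,v=np.round(c).astype(int)
    b=l[v-4:v+5,u-4:u+5];b=b[b>0]
    return (l==np.bincount(b).argmax()).astype(np.float32)
E
python3 - <<'E'
from h import *
L={k:[] for k in("press","mouth","end_stop","head_top","stud_seat","tray")}
near=dict(press=(.517,.134),mouth=(.507,.038),end_stop=(.523,.168),head_top=(.517,.133),stud_seat=(.477,-.063),tray=(.479,-.107))
for i in range(4):
    Ps=[env.read_camera("top"),env.read_camera("scene")]
    for P in Ps:
        for k in L:
            for r in env.landmark_of(k,P):
                if np.hypot(*(np.array(r["centre"][:2])-near[k]))<.02: L[k].append(r["centre"]);break
for k,v in L.items(): print(k,len(v),np.round(np.mean(v,0),4),np.round(np.std(v,0),4))
m=lambda k:np.mean(L[k],0)
# rigid fit of press
A=np.concatenate([[x]*len(L[k]) for k,x in(("press",0),("mouth",-.097),("end_stop",.035),("head_top",0))])
B=np.concatenate([np.array(L[k])[:,:2] for k in("press","mouth","end_stop","head_top")])
s=np.polyfit(A,B,1);yaw=np.arctan2(s[0,1],s[0,0]);print("press",s[1],np.degrees(yaw),np.hypot(*s[0]))
obs=[(P,redmask(P,px(m("tray")+[0,0,.02],P))) for P in Ps];print([o[1].sum() for o in obs])
d=(m("stud_seat")-m("tray"))
for o in (obs,obs[:1],obs[1:]):
    p,e=fit([*m("tray")[:2],np.arctan2(d[1],d[0])],[TR],o);print("tray",p,np.degrees(p[2]),e)
pp=(*s[1],yaw);np.save("press.npy",pp)
pt,_=fit([*m("tray")[:2],np.arctan2(d[1],d[0])],[TR],obs)
parts=[boxpts(-.03,.125,-.025,.025,.092,.125)]+[[[a,sg*b,z] for a,b in((-.06,.034),(-.06,.044),(.035,.034),(.035,.044)) for z in(0,.025)] for sg in(1,-1)]+[[[a,sg*b,z] for a,b in((-.06,.034),(-.06,.044),(-.097,.0525),(-.097,.063)) for z in(0,.025)] for sg in(1,-1)]
parts.append([[.024*np.cos(t),.024*np.sin(t),z] for t in np.arange(0,6.28,.2) for z in(.153,.167)])
out=[]
for P in Ps:
    S=6;c=px(T(pp,[[-.12,0,.05]])[0],P);u0,v0=int(c[0]-65),int(c[1]-45)
    im=cv2.resize(P["pixels"][v0:v0+90,u0:u0+130,::-1],None,fx=S,fy=S,interpolation=cv2.INTER_CUBIC)
    for pose,ps in((pp,parts),(pt,[TR])):
        for q in ps:
            uv=np.array([px(p,P)-[u0,v0]+.5 for p in T(pose,q)])*S
            cv2.polylines(im,[cv2.convexHull(uv.astype(np.int32))],True,(0,255,255),1)
    out.append(im[:,:780])
cv2.imwrite("pics/ov.png",cv2.resize(np.vstack(out),(433,600),interpolation=cv2.INTER_AREA));cv2.imwrite("pics/ovt.png",out[0]);cv2.imwrite("pics/ovs.png",out[1])
E
```

```text
press 8 [ 0.5184  0.1321 -0.0012] [0.001  0.0012 0.0027]
mouth 8 [ 0.5079  0.039  -0.0007] [0.0025 0.0018 0.0019]
end_stop 8 [0.5212 0.1686 0.002 ] [0.0013 0.0018 0.002 ]
head_top 8 [0.5173 0.1337 0.1648] [0.001  0.0023 0.0015]
stud_seat 7 [ 0.4743 -0.0632  0.0466] [0.0022 0.0019 0.0017]
tray 8 [ 0.4771 -0.1066 -0.0009] [0.0014 0.0024 0.0016]
press [0.51777526 0.1334879 ] 84.06401853366025 0.9827141967830394
[np.float32(695.0), np.float32(676.0)]
tray [ 0.47932615 -0.10877098  1.6771432 ] 96.09322712018131 255.4375
tray [ 0.48058048 -0.10897829  1.67313433] 95.86353586340464 70.0
tray [ 0.47034433 -0.11310386  1.72693354] 98.94600322517064 164.125
```

View pics/ovt.png

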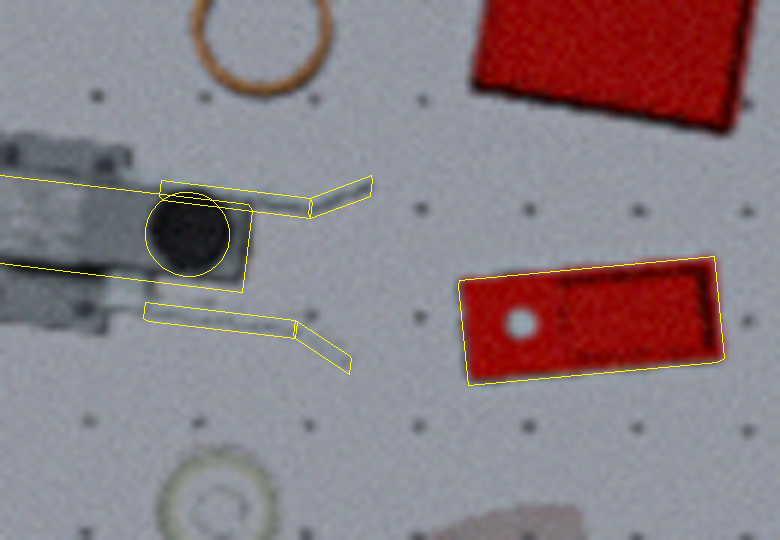

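View pics/ovs.png

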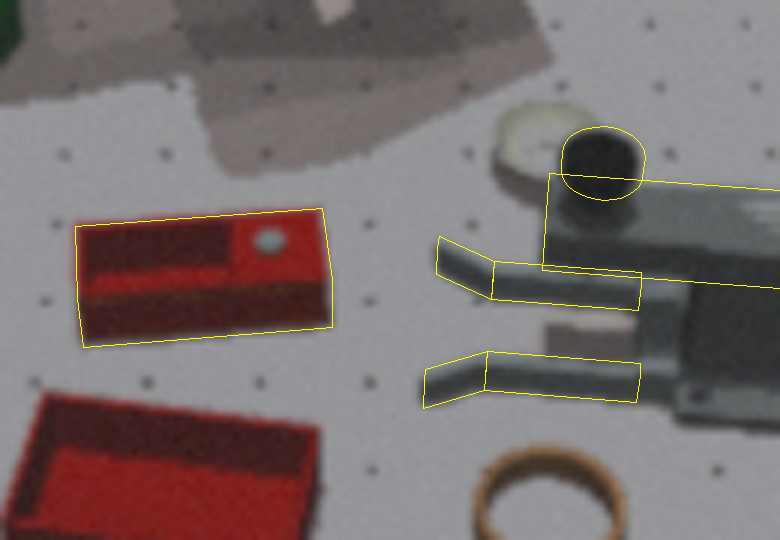

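The wanted tray is the slim red one at top pixel (278,203), with its stud toward the press. It could be mistaken for the green one (340,274), the purple one (338,157), the plain big_tray (283,156) or the red boxes in the back row. The crop shows a red tray with a grey stud, and the fitted outline matches it. The press overlay also fits.

```bash
cat >> h.py <<'E'
from scipy.spatial.transform import Rotation as Ro
def plan(x,y,z,yawdeg):
    s=env.get_state();w=s["orientation"];R=Ro.from_quat([*w[1:],w[0]])
    # tool x at yawdeg, z down
    a=np.radians(yawdeg);G=Ro.from_matrix(np.array([[np.cos(a),np.sin(a),0],[np.sin(a),-np.cos(a),0],[0,0,-1]]))
    d=R.inv().apply(np.array([x,y,z])-s["tcp_pos"])*1000
    print("shift",np.round(d,1),"turn",np.round(np.degrees((R.inv()*G).as_rotvec())/10,2),"t",s["clock"],"tcp",np.round(s["tcp_pos"],4),"yaw",np.round(np.degrees(np.arctan2(*R.apply([1,0,0])[[1,0]])),2),"F",np.round(s["wrist_force"],1),"gap",round(s["finger_gap"],4),"j",np.round(s["joint_pos"],2))
E
python3 -c "
from h import *
plan(.4873,-.1737,.15,95.9)"
```

```text
shift [ 385.4 -230.    81.3] turn [ 0.    0.   -7.37] t 4.1 tcp [ 0.2174 -0.5323  0.2313] yaw 22.22 F [-0.2 -0.8 -0.2] gap 0.0855 j [-1.32  0.31  0.05  1.3   0.    1.43]
```

Emit:
move_arm(targets=[[[50,-30,0],[0,0,-1],-1],[[100,-60,10],[0,0,-2],-1],[[150,-90,20],[0,0,-3],-1],[[200,-120,30],[0,0,-4],-1],[[250,-150,40],[0,0,-5],-1]])

```text
clock: 4.72
tcp_pos: [0.3931, -0.2975, 0.1913]
orientation: [0.001, 0.806, 0.591, 0.0]
wrist_force: [1.1, -0.7, -0.3]
finger_gap: 0.0853
grip_force: 0.0
```

```bash
python3 -c "
from h import *
plan(.4873,-.1737,.12,95.9)"
```

```text
shift [146.4  52.6  71.3] turn [ 0.    0.   -2.34] t 4.725 tcp [ 0.3931 -0.2975  0.1913] yaw 72.53 F [ 1.1 -0.7 -0.3] gap 0.0853 j [-0.81  0.17 -0.24  1.16  0.    1.06]
```

Emit:
move_arm(targets=[[[50,18,20],[0,0,-1],-1],[[100,36,40],[0,0,-2],-1],[[146,52,71],[0,0,-2.34],-1],[[146,52,71],[0,0,-2.34],-1]])

```text
clock: 5.22
tcp_pos: [0.4861, -0.1723, 0.118]
orientation: [-0.002, 0.67, 0.743, -0.0]
wrist_force: [-0.8, 0.2, 0.3]
finger_gap: 0.0854
grip_force: 0.0
```

```bash
python3 -c "
from h import *
P=env.read_camera('top');
m=redmask(P,px([.477,-.075,.045],P));p,e=fit([.4806,-.109,1.673],[TR],[(P,m)]);print(p,e,m.sum())
plan(.4873,-.1737,.002,95.9)"
```

```text
[ 0.48122982 -0.10702115  1.67959979] 300.625 463.0
shift [1.000e-01 1.600e+00 1.172e+02] turn [-0.01 -0.01 -0.01] t 5.275 tcp [ 0.486  -0.174   0.1192] yaw 95.8 F [-0.2 -0.6  1. ] gap 0.0853 j [-0.5   0.27 -0.3   1.   -0.    0.97]
```

Descending to grip.

Emit:
move_arm(targets=[[[0,2,50],[0,0,0],-1],[[0,2,90],[0,0,0],-1],[[0,2,115],[0,0,0],-1],[[0,2,117],[0,0,0],-1],[[0,2,117],[0,0,0],-1]], squeeze=40)

```text
clock: 5.9
tcp_pos: [0.4889, -0.1769, 0.0045]
orientation: [0.001, 0.672, 0.74, 0.0]
wrist_force: [-0.3, 0.7, -0.2]
finger_gap: 0.0853
grip_force: 0.0
```

Emit:
move_arm(targets=[[[0,0,0],[0,0,0],0],[[0,0,0],[0,0,0],0.5],[[0,0,0],[0,0,0],1],[[0,0,0],[0,0,0],1],[[0,0,0],[0,0,0],1]])

```text
clock: 6.52
tcp_pos: [0.4893, -0.1766, 0.0051]
orientation: [0.002, 0.672, 0.741, -0.0]
wrist_force: [-1.2, -0.5, 4.9]
finger_gap: 0.0635
grip_force: 43.9
```

```bash
python3 -c "
from h import *
P=env.read_camera('top');save(P,'g.png');
cv2.imwrite('pics/g2.png',cv2.resize(P['pixels'][150:250,170:320,::-1],None,fx=5,fy=5,interpolation=cv2.INTER_CUBIC))
pp=np.load('press.npy');print(pp,T(pp,[[-.11,0,0],[-.175,0,0]]))
plan(.4873,-.1737,.002,95.9)"
```

```text
[0.51777526 0.1334879  1.46719391] [[ 0.50639937  0.02407771  0.        ]
 [ 0.49967725 -0.04057377  0.        ]]
shift [ 3.1 -1.7  3.1] turn [ 0.01  0.02 -0.03] t 6.575 tcp [ 0.4893 -0.1766  0.0051] yaw 95.61 F [-0.9 -0.8  5.4] gap 0.0636 j [-0.5   0.39 -0.45  0.73 -0.    0.97]
```

View pics/g2.png

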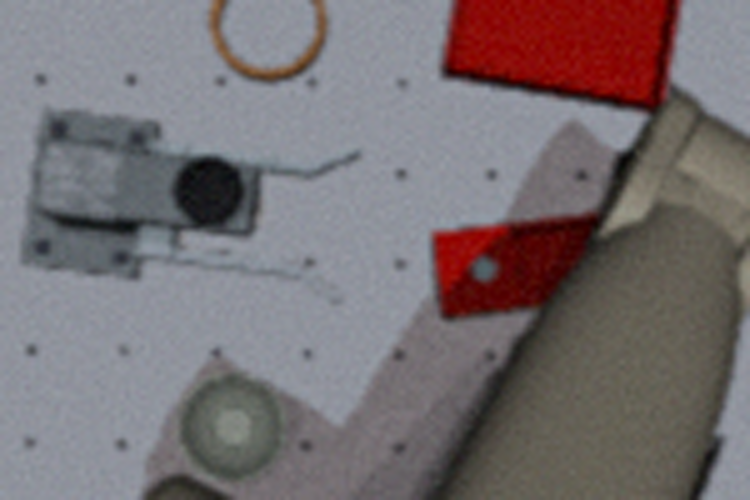

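```bash
python3 -c "
from h import *
pp=np.load('press.npy')
for x in (-.253,-.113):
    q=T(pp,[[x,0,0]])[0];print(q);plan(q[0],q[1],.0051,np.degrees(pp[2]))"
```

```text
[ 0.49161071 -0.11815553  0.        ]
shift [57.9  8.  -0.1] turn [0.01 0.01 1.16] t 6.575 tcp [ 0.4893 -0.1766  0.0051] yaw 95.61 F [-0.9 -0.8  5.4] gap 0.0636 j [-0.5   0.39 -0.45  0.73 -0.    0.97]
[0.50608912 0.0210938  0.        ]
shift [195.1  36.1  -0.4] turn [0.01 0.01 1.16] t 6.575 tcp [ 0.4893 -0.1766  0.0051] yaw 95.61 F [-0.9 -0.8  5.4] gap 0.0636 j [-0.5   0.39 -0.45  0.73 -0.    0.97]
```

Emit:
move_arm(targets=[[[15,2,0],[0,0,0.3],1],[[30,4,0],[0,0,0.6],1],[[45,6,0],[0,0,0.9],1],[[58,8,0],[0,0,1.16],1],[[58,8,0],[0,0,1.16],1]])

```text
clock: 7.2
tcp_pos: [0.4921, -0.1167, 0.0051]
orientation: [0.001, 0.743, 0.67, 0.001]
wrist_force: [0.7, 2.3, 6.8]
finger_gap: 0.0639
grip_force: 43.8
```

```bash
python3 - <<'E'
from h import *
pp=np.load('press.npy')
st=env.get_state();q=T(pp,[[-.113,0,0]])[0];plan(q[0],q[1],.0051,np.degrees(pp[2]))
out=[]
for n in('top','scene'):
    P=env.read_camera(n);S=5;c=px(T(pp,[[-.1,0,.04]])[0],P);u0,v0=int(c[0]-70),int(c[1]-29)
    im=cv2.resize(P["pixels"][v0:v0+58,u0:u0+140,::-1],None,fx=S,fy=S,interpolation=cv2.INTER_CUBIC)
    a=np.radians(84.06);tp=(st['tcp_pos'][0]+.068*np.cos(a),st['tcp_pos'][1]+.068*np.sin(a),a)
    for pose,q in((tp,[[x,y,.045] for x in(-.08,.08) for y in(-.032,.032)]),(pp,[[x,y,.025] for x in(-.06,.035) for y in(-.034,.034)])):
        uv=np.array([px(p,P)-[u0,v0]+.5 for p in T(pose,q)])*S
        cv2.polylines(im,[cv2.convexHull(uv.astype(np.int32))],True,(0,255,255),1)
    out.append(im)
cv2.imwrite("pics/al.png",np.vstack(out))
E
```

```text
shift [138.5  -0.3   0. ] turn [0.02 0.   0.  ] t 7.2 tcp [ 0.4921 -0.1167  0.0051] yaw 84.08 F [0.7 2.3 6.8] gap 0.0639 j [-0.39  0.37 -0.48  0.72  0.    1.28]
```

View pics/al.png

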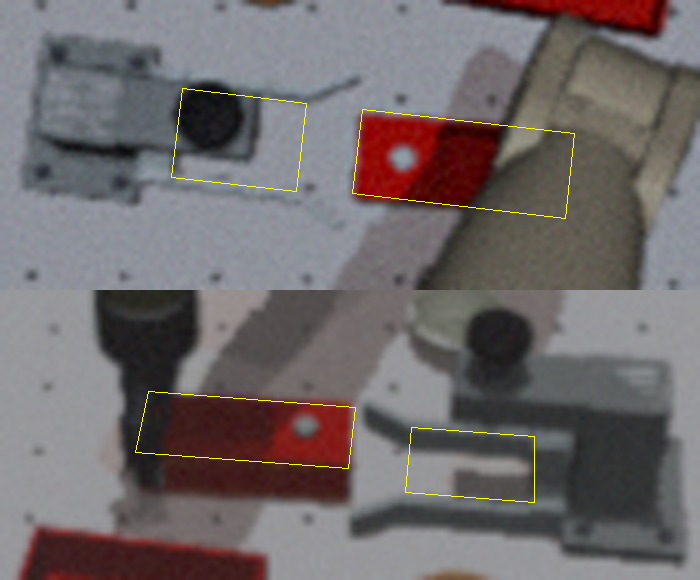

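The picture shows the tray's stud end lined up in front of the mouth in both views, and its outline matches the expected pose. I'll insert it, watching the force.

Emit:
move_arm(targets=[[[20,0,0],[0,0,0],1],[[40,0,0],[0,0,0],1],[[60,0,0],[0,0,0],1],[[75,0,0],[0,0,0],1],[[75,0,0],[0,0,0],1]])

```text
clock: 7.92
tcp_pos: [0.5039, -0.0439, 0.0058]
orientation: [0.005, 0.744, 0.669, 0.003]
wrist_force: [8.8, -0.7, -1.6]
finger_gap: 0.0637
grip_force: 49.6
```

```bash
python3 -c "
from h import *
pp=np.load('press.npy')
q=T(pp,[[-.113,0,0]])[0];plan(q[0],q[1],.0051,np.degrees(pp[2]));print(env.get_state()['ft_torque'])"
```

```text
shift [64.8 -4.7  0.5] turn [ 0.06  0.01 -0.01] t 7.925 tcp [ 0.5039 -0.0439  0.0058] yaw 83.92 F [ 8.8 -0.7 -1.6] gap 0.0637 j [-0.25  0.36 -0.49  0.71 -0.    1.43]
[-0.40437505 -1.69874236 -1.29210771]
```

Emit:
move_arm(targets=[[[0,5,0],[0,0,0],1],[[0,5,0],[0,0,0],1],[[10,5,0],[0,0,0],1],[[20,5,0],[0,0,0],1],[[20,5,0],[0,0,0],1]])

```text
clock: 8.55
tcp_pos: [0.5071, -0.0236, 0.0051]
orientation: [0.002, 0.743, 0.669, 0.001]
wrist_force: [1.1, -1.3, 7.7]
finger_gap: 0.0639
grip_force: 53.2
```

```bash
python3 -c "
from h import *
pp=np.load('press.npy')
q=T(pp,[[-.113,0,0]])[0];plan(q[0],q[1],.0051,np.degrees(pp[2]));print(env.get_state()['ft_torque'])"
```

```text
shift [44.3 -5.6 -0.1] turn [ 0.02  0.01 -0.  ] t 8.55 tcp [ 0.5071 -0.0236  0.0051] yaw 84.05 F [ 1.1 -1.3  7.7] gap 0.0639 j [-0.2   0.37 -0.48  0.72 -0.    1.47]
[-0.21762863  0.07937995 -0.18855462]
```

Emit:
move_arm(targets=[[[12,0,0],[0,0,0],1],[[24,0,0],[0,0,0],1],[[34,0,0],[0,0,0],1],[[40,0,0],[0,0,0],1],[[40,0,0],[0,0,0],1]])

```text
clock: 9.18
tcp_pos: [0.5104, 0.0131, 0.0051]
orientation: [0.003, 0.744, 0.668, -0.002]
wrist_force: [-3.6, -13.4, 9.7]
finger_gap: 0.0641
grip_force: 52.5
```

Emit:
move_arm(targets=[[[2,0,0],[0,0,0],1],[[4,0,0],[0,0,0],1],[[6,0,0],[0,0,0],1],[[8,0,0],[0,0,0],1],[[8,0,0],[0,0,0],1]])

```text
clock: 9.8
tcp_pos: [0.5104, 0.0182, 0.0051]
orientation: [0.005, 0.744, 0.668, -0.005]
wrist_force: [-6.1, -23.1, 11.4]
finger_gap: 0.0638
grip_force: 50.8
```

```bash
python3 -c "
from h import *
pp=np.load('press.npy')
q=T(pp,[[-.113,0,0]])[0];plan(q[0],q[1],.0051,np.degrees(pp[2]));print(env.get_state()['ft_torque'])"
```

```text
shift [ 2.4 -4.6 -0.1] turn [ 0.01  0.08 -0.03] t 9.8 tcp [0.5104 0.0182 0.0051] yaw 83.8 F [ -6.1 -23.1  11.4] gap 0.0638 j [-0.11  0.38 -0.47  0.72 -0.01  1.57]
[-4.06825101  1.13749585  0.11488054]
```

Emit:
move_arm(targets=[[[2,1,0],[0,0,0],1],[[4,1,0],[0,0,0],1],[[5,1,0],[0,0,0],1],[[5,1,0],[0,0,0],1],[[5,1,0],[0,0,0],1]])

```text
clock: 10.42
tcp_pos: [0.5099, 0.0186, 0.005]
orientation: [0.007, 0.745, 0.667, -0.009]
wrist_force: [-12.9, -41.9, 15.6]
finger_gap: 0.0643
grip_force: 51.2
```

```bash
python3 - <<'E'
from h import *
pp=np.load('press.npy')
q=T(pp,[[-.113,0,0]])[0];plan(q[0],q[1],.0051,np.degrees(pp[2]))
out=[]
for n in('top','scene'):
    P=env.read_camera(n);S=6;c=px(T(pp,[[-.04,0,.06]])[0],P);u0,v0=int(c[0]-60),int(c[1]-25)
    im=cv2.resize(P["pixels"][v0:v0+50,u0:u0+120,::-1],None,fx=S,fy=S,interpolation=cv2.INTER_CUBIC)
    tp=tuple(T(pp,[[-.045,0,0]])[0][:2])+(pp[2],)
    uv=np.array([px(p,P)-[u0,v0]+.5 for p in T(tp,[[x,y,.045] for x in(-.08,.08) for y in(-.032,.032)])])*S
    cv2.polylines(im,[cv2.convexHull(uv.astype(np.int32))],True,(0,255,255),1)
    out.append(im)
cv2.imwrite("pics/home.png",np.vstack(out))
E
```

```text
shift [ 2.1 -4.1 -0.2] turn [-0.01  0.13 -0.03] t 10.425 tcp [0.5099 0.0186 0.005 ] yaw 83.73 F [-12.9 -41.9  15.6] gap 0.0643 j [-0.11  0.38 -0.46  0.73 -0.02  1.57]
```

View pics/home.png

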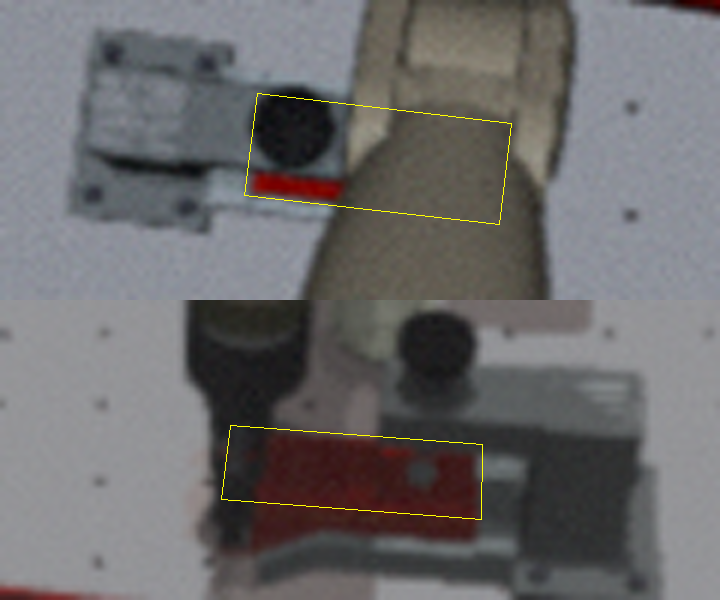

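The tray is against a hard stop: the force jumped from 23 to 42 N over 0.4 mm. I'll relieve the load, then release.

Emit:
move_arm(targets=[[[-4,-2,0],[0,0,0],1],[[-8,-3,0],[0,0,0],1],[[-8,-3,0],[0,0,0],1],[[-8,-3,0],[0,0,0],1]])

```text
clock: 11.02
tcp_pos: [0.5097, 0.0187, 0.005]
orientation: [0.003, 0.744, 0.668, -0.001]
wrist_force: [-0.3, -10.5, 6.7]
finger_gap: 0.0637
grip_force: 46.1
```

Emit:
move_arm(targets=[[[-2.5,0,-1],[0,0,0],1],[[-2.5,0,-1],[0,0,0],0.3],[[-2.5,0,-1],[0,0,0],-0.3],[[-2.5,0,-1],[0,0,0],-1],[[-2.5,0,-1],[0,0,0],-1]])

```text
clock: 11.65
tcp_pos: [0.5065, 0.0201, 0.0038]
orientation: [-0.001, 0.743, 0.67, -0.001]
wrist_force: [-0.2, 0.1, -0.5]
finger_gap: 0.0853
grip_force: 0.0
```

Emit:
move_arm(targets=[[[0,0,-30],[0,0,0],-1],[[0,0,-80],[0,0,0],-1],[[0,0,-140],[0,0,0],-1],[[0,0,-200],[0,0,0],0],[[0,0,-200],[0,0,0],1]])

```text
clock: 12.28
tcp_pos: [0.5103, 0.0196, 0.2093]
orientation: [0.003, 0.743, 0.67, 0.003]
wrist_force: [-0.5, 0.9, -0.2]
finger_gap: 0.0514
grip_force: 0.0
```

```bash
python3 - <<'E'
from h import *
pp=np.load('press.npy')
P=env.read_camera('scene');Q=env.read_camera('top')
for P in(P,Q):
  for t in('head_top','stud_seat','tray'):
    for r in env.landmark_of(t,P)[:4]: print(t,np.round(r['centre'],4),round(r['confidence'],2))
plan(.519,.1335,.19,84)
S=6;c=px(T(pp,[[-.04,0,.06]])[0],Q);u0,v0=int(c[0]-60),int(c[1]-45)
cv2.imwrite("pics/rel.png",cv2.resize(Q["pixels"][v0:v0+90,u0:u0+120,::-1],None,fx=S,fy=S,interpolation=cv2.INTER_CUBIC))
E
```

```text
head_top [0.52   0.1309 0.1616] 0.69
stud_seat [ 0.6164 -0.3356  0.0397] 0.83
stud_seat [ 0.1944 -0.3802  0.0445] 0.8
stud_seat [0.5191 0.1348 0.0478] 0.65
tray [ 0.5155  0.0917 -0.0014] 0.81
tray [ 6.599e-01 -3.384e-01 -5.000e-04] 0.72
tray [ 0.2145 -0.3371  0.0011] 0.57
tray [0.5177 0.1343 0.0445] 0.2
head_top [0.5146 0.1336 0.1611] 0.62
stud_seat [ 0.1991 -0.3799  0.0444] 0.95
stud_seat [ 0.6167 -0.3322  0.0452] 0.86
stud_seat [0.5196 0.1337 0.0471] 0.46
stud_seat [0.4091 0.4394 0.    ] 0.18
tray [ 0.2153 -0.3338 -0.0005] 0.77
tray [ 0.6559 -0.3365 -0.001 ] 0.72
shift [114.6   0.2  12.9] turn [-0.02 -0.    0.  ] t 12.675 tcp [0.5069 0.0195 0.2028] yaw 84.02 F [ 0.3 -0.4  0.8] gap 0.0 j [-0.12  0.2  -0.18  1.2   0.    1.56]
```

Emit:
move_arm(targets=[[[40,0,0],[0,0,0],1],[[80,0,0],[0,0,0],1],[[114,0,5],[0,0,0],1],[[114,0,13],[0,0,0],1],[[114,0,13],[0,0,0],1]])

```text
clock: 13.3
tcp_pos: [0.5188, 0.1324, 0.1899]
orientation: [-0.001, 0.743, 0.669, -0.001]
wrist_force: [0.0, -0.6, -0.1]
finger_gap: 0.0001
grip_force: 0.0
```

Emit:
move_arm(targets=[[[0,0,10],[0,0,0],1],[[0,0,22],[0,0,0],1],[[0,0,34],[0,0,0],1],[[0,0,45],[0,0,0],1],[[0,0,52],[0,0,0],1]])

```text
clock: 13.92
tcp_pos: [0.5199, 0.132, 0.1401]
orientation: [0.001, 0.743, 0.669, 0.0]
wrist_force: [-4.3, -2.2, 16.5]
finger_gap: 0.0002
grip_force: 8.4
```

Emit:
move_arm(targets=[[[0,0,2],[0,0,0],1],[[0,0,4],[0,0,0],1],[[0,0,5],[0,0,0],1],[[0,0,5],[0,0,0],1]])

```text
clock: 14.42
tcp_pos: [0.5201, 0.132, 0.1389]
orientation: [0.002, 0.743, 0.669, 0.001]
wrist_force: [-10.7, -3.9, 33.7]
finger_gap: -0.0002
grip_force: 16.5
```

The head is at its stop (z = 0.1389, force rising sharply to 34 N). I'll raise it and go back to the tray.

Emit:
move_arm(targets=[[[0,0,0],[0,0,0],1],[[0,0,-20],[0,0,0],1],[[0,0,-45],[0,0,0],1],[[0,0,-70],[0,0,0],1],[[0,0,-70],[0,0,0],1]])

```text
clock: 15.05
tcp_pos: [0.5209, 0.1326, 0.2056]
orientation: [0.001, 0.743, 0.669, 0.001]
wrist_force: [-0.5, -0.5, -0.2]
finger_gap: 0.0001
grip_force: 0.0
```

```bash
python3 - <<'E'
from h import *
pp=np.load('press.npy')
plan(.5085,.0187,.2,84)
S=6;P=env.read_camera('scene');c=px(T(pp,[[-.04,0,.06]])[0],P);u0,v0=int(c[0]-60),int(c[1]-45)
cv2.imwrite("pics/pr.png",cv2.resize(P["pixels"][v0:v0+90,u0:u0+120,::-1],None,fx=S,fy=S,interpolation=cv2.INTER_CUBIC))
E
```

```text
shift [-114.6   -0.4    5.5] turn [ 0.02 -0.   -0.  ] t 15.05 tcp [0.5209 0.1326 0.2056] yaw 84.0 F [-0.5 -0.5 -0.2] gap 0.0001 j [ 0.1   0.25 -0.11  1.21 -0.    1.78]
```

View pics/pr.png

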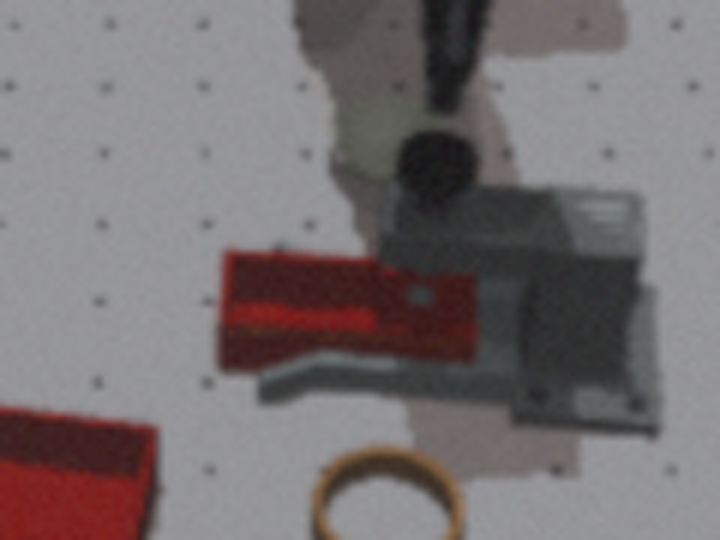

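The picture shows the tray still home, the head sprung back up and the tray's end free for a grasp.

Emit:
move_arm(targets=[[[-40,0,0],[0,0,0],1],[[-80,0,0],[0,0,0],0],[[-115,-1,0],[0,0,0],-1],[[-115,-1,5],[0,0,0],-1],[[-115,-1,5],[0,0,0],-1]])

```text
clock: 15.72
tcp_pos: [0.5058, 0.0187, 0.1977]
orientation: [-0.001, 0.743, 0.669, -0.001]
wrist_force: [-0.5, -0.2, -0.8]
finger_gap: 0.0721
grip_force: 0.0
```

```bash
python3 -c "
from h import *
plan(.5085,.0187,.003,84)"
```

```text
shift [  0.2   3.2 194.7] turn [-0.02 -0.   -0.  ] t 15.725 tcp [0.5058 0.0187 0.1977] yaw 83.99 F [-0.5 -0.2 -0.8] gap 0.0721 j [-0.12  0.2  -0.19  1.19  0.    1.55]
```

Emit:
move_arm(targets=[[[0,2,0],[0,0,0],-1],[[0,2,55],[0,0,0],-1],[[0,2,110],[0,0,0],-1],[[0,2,160],[0,0,0],-1],[[0,2,192],[0,0,0],-1]])

```text
clock: 16.35
tcp_pos: [0.5076, 0.0194, 0.0049]
orientation: [-0.001, 0.742, 0.67, -0.001]
wrist_force: [0.8, -0.4, 0.6]
finger_gap: 0.0852
grip_force: 0.0
```

Emit:
move_arm(targets=[[[0,0,1],[0,0,0],0],[[0,0,1],[0,0,0],0.5],[[0,0,1],[0,0,0],1],[[0,0,1],[0,0,0],1],[[0,0,1],[0,0,0],1]])

```text
clock: 16.98
tcp_pos: [0.5091, 0.0182, 0.0069]
orientation: [0.0, 0.743, 0.669, 0.0]
wrist_force: [-2.0, 0.3, -2.5]
finger_gap: 0.0635
grip_force: 45.0
```

Emit:
move_arm(targets=[[[-15,0,0],[0,0,0],1],[[-30,0,0],[0,0,0],1],[[-45,0,0],[0,0,0],1],[[-60,0,0],[0,0,0],1],[[-60,0,0],[0,0,0],1]])

```text
clock: 17.6
tcp_pos: [0.5025, -0.0429, 0.0063]
orientation: [0.0, 0.744, 0.668, 0.0]
wrist_force: [-0.1, -0.6, -2.3]
finger_gap: 0.0636
grip_force: 44.8
```

Emit:
move_arm(targets=[[[-20,0,0],[0,0,0],1],[[-40,0,0],[0,0,0],1],[[-60,0,0],[0,0,0],1],[[-80,0,0],[0,0,0],1],[[-92,0,0],[0,0,0],1]])

```text
clock: 18.23
tcp_pos: [0.493, -0.1335, 0.0063]
orientation: [0.0, 0.743, 0.669, 0.0]
wrist_force: [-0.2, -0.0, -3.3]
finger_gap: 0.0637
grip_force: 44.8
```

Emit:
move_arm(targets=[[[0,0,1],[0,0,0],1],[[0,0,2],[0,0,0],1],[[0,0,2],[0,0,0],0.3],[[0,0,2],[0,0,0],-0.5],[[0,0,2],[0,0,0],-1]])

```text
clock: 18.85
tcp_pos: [0.4935, -0.1323, 0.0048]
orientation: [0.0, 0.743, 0.67, 0.001]
wrist_force: [-0.3, -0.3, 0.1]
finger_gap: 0.0796
grip_force: 0.0
```

Emit:
move_arm(targets=[[[0,0,2],[0,0,0],-1],[[0,0,-30],[0,0,0],-1],[[0,0,-80],[0,0,0],-1],[[0,0,-130],[0,0,0],-1],[[0,0,-150],[0,0,0],-1]])

```text
clock: 19.48
tcp_pos: [0.4944, -0.133, 0.1573]
orientation: [0.002, 0.743, 0.669, 0.001]
wrist_force: [0.9, 0.2, -0.5]
finger_gap: 0.0852
grip_force: 0.0
```

Emit:
move_arm(targets=[[[-60,0,-20],[0,0,0],-1],[[-120,0,-40],[0,0,0],-1],[[-180,0,-60],[0,0,0],-1],[[-200,0,-60],[0,0,0],-1],[[-200,0,-60],[0,0,0],-1]])

```text
clock: 20.1
tcp_pos: [0.4717, -0.3325, 0.2133]
orientation: [-0.001, 0.744, 0.668, 0.0]
wrist_force: [-0.0, 0.5, -0.1]
finger_gap: 0.0855
grip_force: 0.0
```

```bash
python3 - <<'E'
from h import *
pp=np.load('press.npy');out=[]
for n in('top','scene'):
    P=env.read_camera(n);S=5;c=px(T(pp,[[-.12,0,.04]])[0],P);u0,v0=int(c[0]-75),int(c[1]-29)
    out.append(cv2.resize(P["pixels"][v0:v0+58,u0:u0+150,::-1],None,fx=S,fy=S,interpolation=cv2.INTER_CUBIC))
    for t in('tray','stud_seat','head_top','tape_roll','stud_dish','big_tray','brush'):
        for r in env.landmark_of(t,P)[:3]:
            c=np.array(r['centre']);d=c[:2]-pp[:2];print(t,np.round(c,3),round(r['confidence'],2),'pressx',round(d@[np.cos(pp[2]),np.sin(pp[2])],3))
cv2.imwrite("pics/end.png",np.vstack(out));s=env.get_state();print(s['clock'],s['tcp_pos'],s['wrist_force'])
E
```

```text
tray [ 0.497 -0.066 -0.002] 0.93 pressx -0.2
tray [ 0.66  -0.338 -0.001] 0.89 pressx -0.455
tray [ 0.213 -0.336 -0.002] 0.75 pressx -0.498
stud_seat [ 0.614 -0.334  0.045] 0.9 pressx -0.455
stud_seat [ 0.506 -0.021  0.047] 0.62 pressx -0.155
stud_seat [ 0.199 -0.379  0.045] 0.51 pressx -0.542
head_top [0.513 0.13  0.166] 0.67 pressx -0.004
tape_roll [0.665 0.099 0.   ] 0.58 pressx -0.019
stud_dish [0.351 0.124 0.002] 0.86 pressx -0.026
big_tray [ 0.663 -0.124  0.004] 0.94 pressx -0.241
brush [ 0.459 -0.337  0.   ] 0.62 pressx -0.474
tray [ 0.656 -0.338  0.   ] 0.78 pressx -0.454
tray [ 0.499 -0.06  -0.003] 0.76 pressx -0.194
tray [ 0.216 -0.337  0.002] 0.74 pressx -0.5
stud_seat [ 0.506 -0.021  0.048] 0.75 pressx -0.155
stud_seat [ 0.198 -0.378  0.045] 0.67 pressx -0.542
stud_seat [ 0.615 -0.337  0.042] 0.61 pressx -0.458
head_top [0.521 0.132 0.163] 0.67 pressx -0.001
tape_roll [0.668 0.106 0.002] 0.51 pressx -0.012
stud_dish [0.357 0.128 0.001] 0.5 pressx -0.022
big_tray [ 0.657 -0.122 -0.   ] 0.89 pressx -0.24
big_tray [ 0.505 -0.017  0.05 ] 0.56 pressx -0.151
brush [ 0.459 -0.34   0.001] 0.48 pressx -0.477
20.9 [ 0.47205273 -0.33187347  0.21436277] [ 0.58206626 -0.35516753 -0.18640103]
```

View pics/end.png

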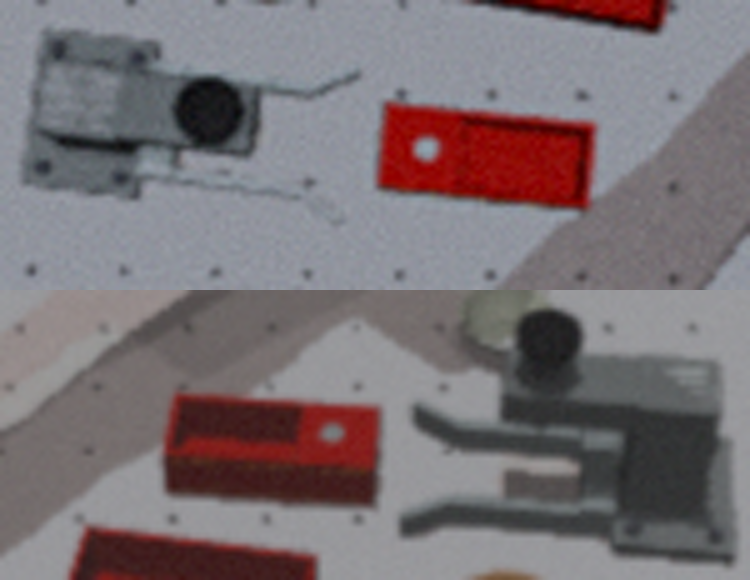

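The tray stands flat and clear of the guides at press x of about -0.197. The stud looks flush, the head is up, and the bystanders are where they were.

```bash
python3 -c "
from h import *
print(env.hand_in())"
```

```text
the job is handed in; nothing more can be done
None
```

I handed the job in, but no verdict came back: the stud was pressed with the plunger at its stop, the head sprang back up, and the tray stands flat about 20 mm outside the guides with the nearby bystanders unmoved.

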